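Hang the second shelf bracket

ROBOT

A 6-joint arm with a two-finger parallel gripper is mounted at the origin on the work surface. World frame = base frame: x ahead of the robot, y to its left, z up, the work surface at z = 0. Lengths are in m, angles in rad, forces in N, time in s.
With the tool pointing down it reaches from about 0.35 to 0.975 m from the base axis. Payload 4.9 kg.
Tool frame: the origin (TCP) lies midway between the tips of the shut fingers; the grasp point (between the pads) lies 19 mm behind it (manip.pinch_z is the distance from the TCP to the grasp point, in m); z points along the fingers, y is the direction in which the jaws open and shut (so a half turn about z gives the same grasp; the last joint's range is limited). The gripper opens to 85 mm and grips with 20 to 120 N. Pads are 22 mm wide; open, the fingers measure 114 mm over their backs; the gripper's body (76 mm by 85 mm) begins 54 mm behind the grasp point. The pads swing forward as they close: fully open they stand 13 mm farther back than shut.
Start: joints at [1.212, 0.053, 1.613, -0, 1.476, -0.119], TCP at [0.148, 0.607, 0.231] pointing down, gripper open.
Joint ranges: [-3.01, 3.01], [-1.01, 2.22], [0.06, 2.58], [-1.02, 4.17], [0.09, 2.62], [-3.14, 3.14]. Speed limits (rad/s): [2.57, 2.57, 3.14, 3.14, 3.14, 3.14].

INTERFACE

Orientations are given as a unit quaternion [w, x, y, z].
In Python, from plant import manip gives the robot as it stands.
- The arm moves only by the tool drive_tool, never from a script. Its argument "commands" is text: rows parted by semicolons, each of 5 numbers parted by spaces: the finger opening in mm, from 0 to 85.4, then the shift along the tool's x, y, z in units of 30 mm (1.0 is 30 mm), then the turn about the tool's z in degrees. A call has exactly 8 rows; each row shifts and turns the commanded pose from where the row before left it, along the tool's axes as they then stand; what a row does not reach is not made up. A row lasts 1/8 s, in which the tool goes at most 62.5 mm and 10.7 degrees, less where a joint would pass 70% of its speed; a pose out of reach is approached as far as the arm can. A call is refused whole if a number of a shift passes 1 or a number of a turn 10.7, either way. A call with a gripper value outside its range is refused whole. The fingers move at their own pace and stop on an object; the grip force is fixed at half the most. Time passes only in rows, so rows that do not move let the fingers close, or fill a call up. It gives the time, the measured TCP pose, the force and the opening at its end, in the units of the state.
- manip.state(): the state, without advancing time (a new reading comes with each control period).
- manip.grab_frame(name): name is "scene" or "top"; returns the picture (480x640x3 uint8, red, green, blue); there is no depth.
- manip.camera_params(name): a dict with "fx", "fy", "cx", "cy" (pixels), "distortion" ([k1, k2, p1, p2, k3] as OpenCV has them; the pictures are not rectified), "xyz" and "orientation" of the camera in the world. Camera axes: x right, y down, z forward; pixel columns grow to the right and rows downward; lengths in m; the calibration is good to about 2 mm. A picture is of the moment at which its call begins. camera_params takes no time and is no camera call.
- manip.job_done(): hands the job in, once; it reports no verdict.
The state is a dict: "time": time; "joint_pos": joint angles; "joint_vel": joint speeds; "joint_efforts": joint torques, N m; "tool_pos": TCP position; "tool_rot": TCP orientation; "contact_force": force on the tool from outside, world axes, zero at the start; "ft_torque": the same for the moment, N m; "gripper_width": opening from 0.0 (shut) to 1.0 (fully open).
Only numpy, scipy, OpenCV 4.12 (cv2) and the standard library are available. Lean on these libraries where they do the work, as an engineer would, in place of code of your own. Each camera call takes 0.05 s, during which the arm holds its last target. There are 200 camera calls.

TASK

Hang the long loose bracket on the bare slotted upright, level with the bracket already hanging on the upright beside it: hook its tabs into the two topmost rows of slots, then push it down until it sits fully home and its spring lock has snapped out into its hole, and let go. Go by feel and do not force it, since the enamelled steel chips and bends, and leave the short bracket, the bottle, the pot and the box where they are.

Things in the scene. Friction and masses are not known exactly. Their poses are not given: they have to be found in the camera images.
- bracket_mid (a point): The long bracket, a white enamelled steel shelf arm 180 mm long, 32 wide, 64 high at the back, 0.26-0.42 kg, stands upright on the bench on its flat underside (flat for 100 mm from the back, then rising to the nose). Point: on its middle plane, half-way up (32 mm below its flat top), 50 mm before its back edge. +x to the nose, z up. Grip here across the width, from above, near the top.
- bracket: The same bracket; origin: back edge, middle, underside. Four steel hooks stick out 9.5 mm behind the back edge (to -x), 5 mm wide, 13 mm left and right of the middle, in two rows 40 mm apart. Each: a neck 7 mm high, its underside 11 (lower row) or 51 mm (upper) above the bracket's underside, and a lip hanging 7 mm below the neck; gap between lip and back edge 5.5 mm.
- lock (a joint): Spring lock: dark steel tongue 6 mm wide, 8 high, mid back edge, 42 mm above the underside. 0 = out (5 mm proud of the back edge), 0.005 = flush. Pushes out with 5 N (out) to 10 N (flush). It rubs on the upright's face while the bracket slides down, so that it needs a push of some 5 to 15 N, and snaps out into its hole in the last 1.5 mm.
- stand: White steel stand, fixed, with two slotted uprights, 50 mm wide, hollow, tops at 274 mm, facing the same way. Origin: on the bench below the front face of the bare upright, on its middle line; +x straight out of that face, as the hung nose points; +y to the other upright, 260 mm away, which carries a bracket. A foot tube 45 mm high reaches 80 mm out in front. Contact bears 60 N; pushes of 15 N do.
- slots (a point): Point on the bare upright's face, on its middle line, at the nominal height (196 mm) of the lower edge of the second slot row from the top, where the lower necks rest; axes as the stand. But the frame is on screw feet: its slots are really up to 13 mm higher or lower, which no reading shows. Rows 40 mm apart; slots 9 mm wide, 18 high, 13 mm left and right of the middle, in 4 mm steel.
- home (a point): Where the point bracket_mid comes to lie, nominally (same 13 mm doubt in height), when the bracket hangs fully home, nose along +x: 50 mm out of the face, 217 mm high. The back edge is then within 1.5 mm of the face and the lock in its hole, 10 mm wide and 11 high, 31 mm above point slots. To enter the slots the bracket must be some 7 to 11 mm higher (best 9) than when home.
- short_mid (a point): The short bracket, a bystander: the same shape but 115 mm long, standing on the bench; this point is half-way up (32 mm), 35 mm in front of its back edge, +x to its nose. Not to be moved.
- glue: Orange glue bottle, 66 mm across and 200 mm high, standing; origin at the centre of its underside. Bystander.
- pot: Zinc pot, 80 mm across and 85 mm high, standing; origin at the centre of its underside. Bystander.
- screw_box: Cardboard box, 60 x 90 x 45 mm; origin at the centre of its underside. Bystander.

How it is judged:
On the way:
1. the hooks are in the slots of the two topmost rows with the bracket still raised and its lock pressed in by the upright's face (x of bracket_mid in the frame of stand between 0.047 and 0.0535 m and y of bracket_mid in the frame of stand between -0.004 and 0.004 m and z of bracket_mid in the frame of stand between 0.208 and 0.247 m and value of joint lock above 0.002 m), for 0.05 s.
At the end, for the whole second after the job is handed in: The long bracket hangs at rest on the bare upright in the two topmost rows of slots: back edge against the face (within 3.5 mm), centred within 5 mm, level within 4 degrees, at its seated height (allowing for the levelling feet), and its lock fully out (within 1 mm) in the lock hole (x of bracket_mid in the frame of stand between 0.047 and 0.0535 m and y of bracket_mid in the frame of stand between -0.005 and 0.005 m and z of bracket_mid in the frame of stand between 0.201 and 0.233 m and angle between bracket_mid's own z axis and vertical below 0.07 rad and value of joint lock below 0.001 m and linear speed of bracket below 0.01 m/s); the robot touches nothing.
It fails at once if bracket and stand are pressed together by the hand with more than 60 N (contact force between bracket and stand above 60 N and contact force between the fingers and bracket above 5 N).
It fails at once if a bystander is moved more than 15 mm (distance of any of short_mid, glue, pot, screw_box from where it was at the start of the episode above 0.015 m).
It also fails if it takes over 67 s, if anything falls off the work surface, if the arm or the gripper's body presses on something with over 40 N, if the wrist force passes 120 N, or if a joint passes its speed limit or range.

## Working session

There is one attempt and no reset: what is moved stays moved. The work goes in short steps, Python scripts to look and compute and a tool call to move; the robot and the scene stay as the last step left them, time stands still between calls to the robot, and variables do not carry over. Pictures are saved under pics/ and viewed, about 8 in all and at most 12, crops included, and the job is handed in when it is done.

Besides the shell and the picture viewer there is one more tool, called in YAML: its name, and indented under it one key for each argument. drive_tool: Moves the arm, as the interface text tells. Its arguments: {"type":"object","properties":{"commands":{"type":"string"}},"required":["commands"]}

```bash
mkdir -p pics
python3 - <<'E'
from plant import manip
import cv2
for n in("scene","top"):
    cv2.imwrite(f"pics/{n}0.png",manip.grab_frame(n)[:,:,::-1]); print(n,manip.camera_params(n))
print(manip.state(),manip.pinch_z)
E
```

```text
scene {'fx': 515.3417179298452, 'fy': 515.3417179298452, 'cx': 322.8013594768278, 'cy': 231.4524648468835, 'distortion': array([-0.12791292,  0.        ,  0.        ,  0.        ,  0.        ]), 'xyz': array([ 1.33416021, -0.31068194,  1.02144792]), 'orientation': array([-0.3233424 ,  0.78218609,  0.49095849, -0.20638407])}
top {'fx': 529.6279960726215, 'fy': 529.6279960726215, 'cx': 311.03458325003425, 'cy': 235.83736071477614, 'distortion': array([-0.13047804,  0.        ,  0.        ,  0.        ,  0.        ]), 'xyz': array([0.31472234, 0.05512851, 1.16175842]), 'orientation': array([ 0.07132429, -0.6491302 ,  0.7527286 , -0.08332158])}
{'time': 0.1, 'joint_pos': array([ 1.21198557e+00,  5.33088924e-02,  1.61415937e+00,  7.82394462e-06,
        1.47604120e+00, -1.19004983e-01]), 'joint_vel': array([ 1.51560628e-03, -5.17471353e-04, -3.88010929e-03,  1.24541442e-04,
       -9.35346944e-04,  5.06915844e-05]), 'joint_efforts': array([ 2.86731074e-04, -3.94900596e+01, -3.71364713e+01, -1.29167311e-04,
        3.85712789e-03,  9.12400422e-08]), 'tool_pos': array([0.14824305, 0.60657192, 0.23017319]), 'tool_rot': array([-2.30581560e-04,  1.19616108e-01,  9.92819756e-01, -9.30260071e-04]), 'contact_force': array([ 0.13448701, -0.06719908, -0.0813076 ]), 'ft_torque': array([ 0.07102822, -0.02439376, -0.06493154]), 'gripper_width': 1.003124040198298} 0.0187
```

View pics/scene0.png

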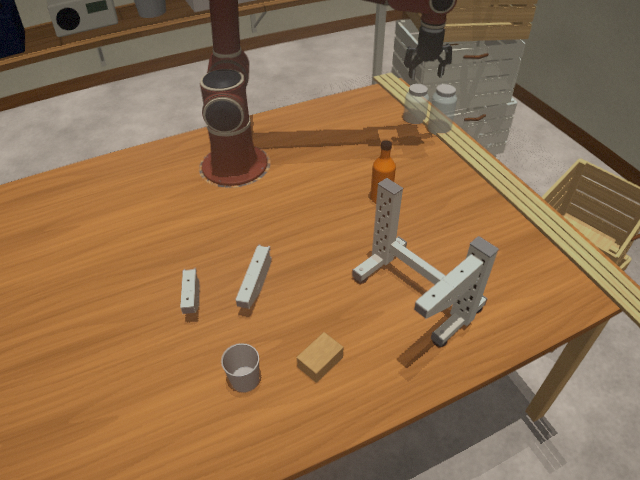

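View pics/top0.png

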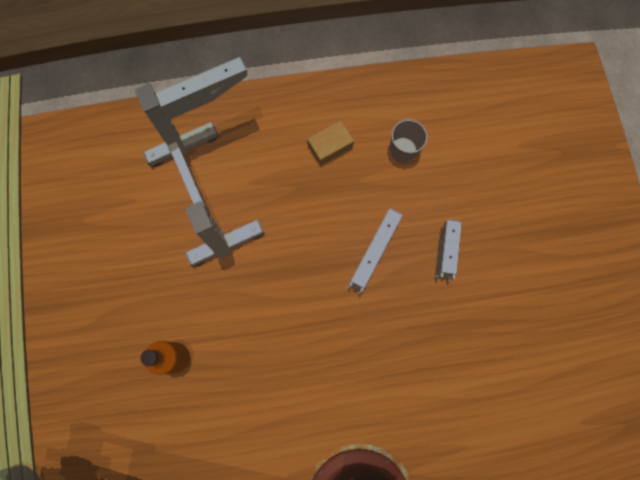

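Scene view: the bare upright has its top at about (390,187), next to the bottle. The loose long bracket is at (254,276). In the top view the bracket's nose is at (395,213) and its hooks at (357,290), and the bare upright's top is at (200,216). I'll enlarge these for measuring.

Run:
```python
import cv2,numpy as np
t=cv2.imread("pics/top0.png");s=cv2.imread("pics/scene0.png")
def c(im,x,y,w=80,h=60):
    r=cv2.resize(im[y:y+h,x:x+w],(w*5,h*5),interpolation=cv2.INTER_CUBIC)
    for i in range(0,w,10):
        cv2.line(r,(i*5,0),(i*5,6),(0,255,255),1)
        if i%20==0: cv2.putText(r,str(x+i),(i*5,16),0,.35,(0,255,255))
    for i in range(0,h,10): cv2.line(r,(0,i*5),(6,i*5),(0,255,255),1);cv2.putText(r,str(y+i),(8,i*5+4),0,.35,(0,255,255))
    return r
a=np.hstack([c(t,340,205,80,120)[:600],c(t,185,195,80,120)[:600]])
b=np.hstack([c(s,350,175,80,120),c(s,225,220,80,120)])
cv2.imwrite("pics/c1.png",a);cv2.imwrite("pics/c2.png",b)
```

```text
(no output)
```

View pics/c1.png

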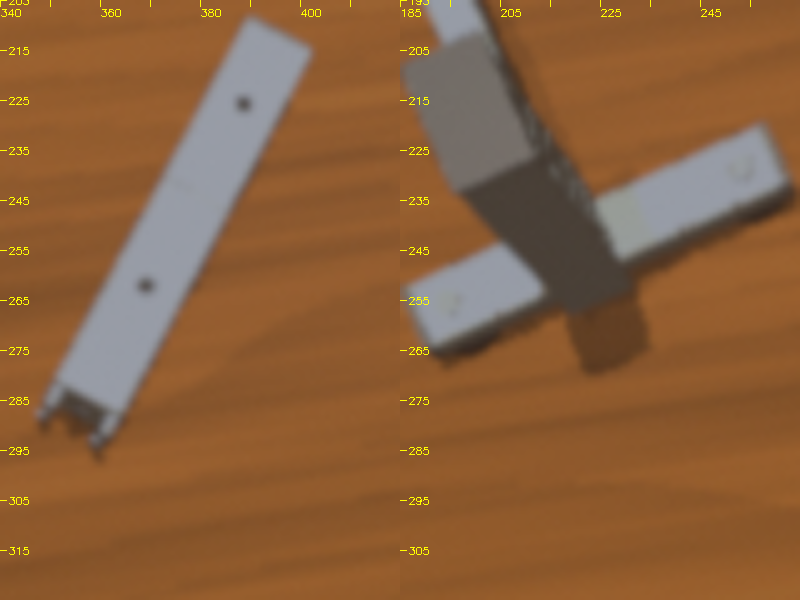

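View pics/c2.png

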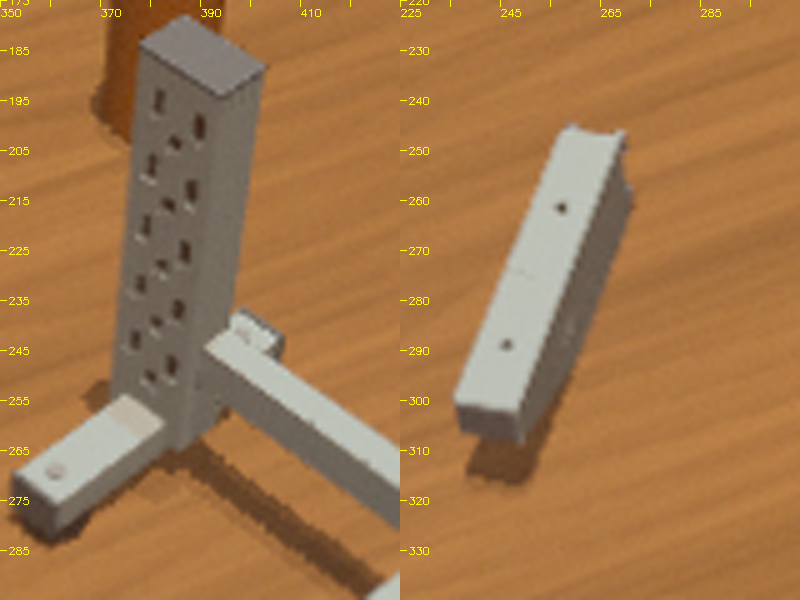

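The crops give me the bracket's top corners and the bare upright's top corners and slots to about half a pixel. One more composite of the other upright, which carries the hung bracket, will fix the stand's yaw and height.

Run:
```python
import cv2,numpy as np
t=cv2.imread("pics/top0.png");s=cv2.imread("pics/scene0.png")
def c(im,x,y,w=80,h=60):
    r=cv2.resize(im[y:y+h,x:x+w],(w*5,h*5),interpolation=cv2.INTER_CUBIC)
    for i in range(0,w,10):
        cv2.line(r,(i*5,0),(i*5,6),(0,255,255),1)
        if i%20==0: cv2.putText(r,str(x+i),(i*5,16),0,.35,(0,255,255))
    for i in range(0,h,10): cv2.line(r,(0,i*5),(6,i*5),(0,255,255),1);cv2.putText(r,str(y+i),(8,i*5+4),0,.35,(0,255,255))
    return r
cv2.imwrite("pics/c3.png",np.hstack([c(t,130,50,80,120),c(s,420,230,80,120)]))
```

```text
(no output)
```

View pics/c3.png

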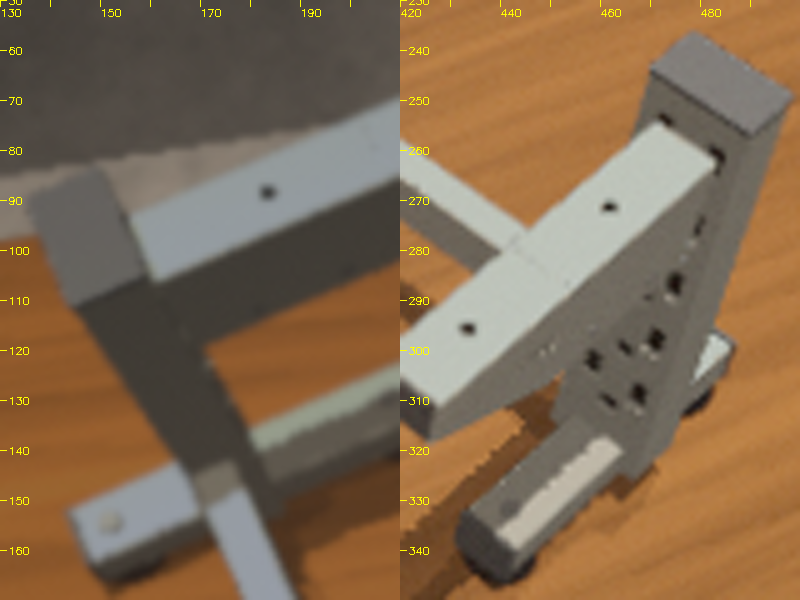

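```bash
cat > h.py <<'E'
import numpy as np,cv2
from plant import manip
from scipy.spatial.transform import Rotation as R
from scipy.optimize import least_squares
C={n:manip.camera_params(n) for n in("scene","top")}
def proj(n,P):
    c=C[n];q=c["orientation"];Rc=R.from_quat([q[1],q[2],q[3],q[0]]).as_matrix().T
    K=np.array([[c["fx"],0,c["cx"]],[0,c["fy"],c["cy"]],[0,0,1]])
    return cv2.projectPoints(np.float64(P).reshape(-1,3),cv2.Rodrigues(Rc)[0],-Rc@c["xyz"],K,c["distortion"])[0][:,0]
def T(p,P):
    x,y,a=p[:3];return np.array(P)@R.from_euler('z',a).as_matrix().T+[x,y,0]
E
python3 - <<'E'
from h import *
tops=[(0,-.025,.274),(0,.025,.274),(0,.235,.274),(0,.285,.274)]
slots=[(0,-.013,.245),(0,.013,.245),(0,-.013,.205),(0,.013,.205)]
hung=[(.001,.244,.249),(.001,.276,.249)]
S=np.array([(378,184),(394.4,194.6),(470.4,244),(490,257.4)]);SS=np.array([(381.8,195.4),(390,200.4),(380.4,208.4),(388.2,213.6)]);SH=np.array([(471,254.6),(484,263)])
TT=np.array([(212.4,226),(200.6,201),(158.6,105.4),(150.6,83.4)]);TH=np.array([(161,106.6),(156,92.6)])
def res(p,parts=False):
    d=lambda P,k:T(p,np.array(P)+[0,0,p[k]])
    r=[proj("scene",d(tops,3))-S,proj("top",d(tops,3))-TT,proj("scene",d(slots,4))-SS,proj("scene",d(hung,5))-SH,proj("top",d(hung,5))-TH]
    return r if parts else np.vstack(r).ravel()
f=least_squares(res,[.6,.25,-1.3,0,0,0],loss='soft_l1');print(f.x,np.sqrt(np.diag(np.linalg.inv(f.jac.T@f.jac))));[print(q.round(1).tolist()) for q in res(f.x,1)]
B=[(.180,.016,.064),(.18,-.016,.064),(0,.016,.064),(0,-.016,.064)]
BT=np.array([(390,207.8),(402.4,215),(351.4,281),(364,287.6)])
# scene: nose top corners, back left
BS=np.array([(236,300.5),(248.6,302)])
g=least_squares(lambda p:(proj("top",T(p,B))-BT).ravel(),[.45,-.05,-.4]);print(g.x,g.fun.round(1))
gs=proj("scene",T(g.x,B));print("scene pred",gs.round(1).tolist())
m=T(g.x,[(.05,0,.032)]);h=T(f.x,[(.05,0,.217)]);print("mid",m,"home",h)
np.save("fit.npy",[f.x[:3],g.x])
E
```

```text
[ 0.58283039  0.20588803 -1.28175365 -0.01575177 -0.01210719 -0.01449736] [0.00083597 0.00129785 0.00680712 0.0014343  0.00196708 0.00185288]
[[0.1, 0.5], [-0.3, 0.4], [-1.0, 0.4], [-0.8, 0.1]]
[[-2.7, -0.4], [-1.5, -0.1], [-0.4, -0.9], [-1.2, -0.0]]
[[-0.7, -0.1], [-0.7, 0.4], [-0.6, -0.4], [-0.4, -0.1]]
[[-0.7, 0.2], [-1.2, 0.2]]
[[-0.5, -0.5], [-1.1, 0.2]]
[ 0.4402962  -0.06267942 -0.64844767] [-0.3  0.1  0.5 -0.2 -0.5 -0.3  0.4  0.4]
scene pred [[246.4, 300.6], [233.4, 298.4], [267.3, 245.8], [255.4, 244.0]]
mid [[ 0.48014732 -0.09287692  0.032     ]] home [[0.59708212 0.15796217 0.217     ]]
```

```bash
cat > fit.py <<'E'
from h import *
B=np.array([(.180,.016,.064),(.18,-.016,.064),(0,.016,.064),(0,-.016,.064)])
BT=np.array([(390,207.8),(402.4,215),(351.4,281),(364,287.6)]);BS=np.array([(249,302.4),(236,300.4),(269.6,246.6),(259,245)])
tops=[(0,-.025,.274),(0,.025,.274),(0,.235,.274),(0,.285,.274)]
slots=[(0,-.013,.245),(0,.013,.245),(0,-.013,.205),(0,.013,.205)]
hung=[(.001,.244,.249),(.001,.276,.249)]
S=np.array([(378,184),(394.4,194.6),(470.4,244),(490,257.4)]);SS=np.array([(381.8,195.4),(390,200.4),(380.4,208.4),(388.2,213.6)]);SH=np.array([(471,254.6),(484,263)])
TT=np.array([(212.4,226),(200.6,201),(158.6,105.4),(150.6,83.4)]);TH=np.array([(161,106.6),(156,92.6)])
def P(n,X,b):  # camera bias: translation, rotation
    return proj(n,R.from_rotvec(b[3:]).apply(X-C[n]["xyz"])+C[n]["xyz"]+b[:3])
def res(p):
    s,b,dz,bs,bt=p[:3],p[3:6],p[6],p[7:13],p[13:19]
    d=lambda Q,z=1:T(s,np.array(Q)+[0,0,dz*z])
    r=[P("scene",d(tops),bs)-S,P("top",d(tops),bt)-TT,P("scene",d(slots),bs)-SS,P("scene",d(hung),bs)-SH,P("top",d(hung),bt)-TH,P("top",T(b,B),bt)-BT,P("scene",T(b,B),bs)-BS]
    return np.r_[np.vstack(r).ravel()/.7,p[7:10]/.002,p[10:13]/.002,p[13:16]/.002,p[16:19]/.002,dz/.008]
if __name__=="__main__":
    f=least_squares(res,np.r_[.583,.206,-1.28,.44,-.063,-.648,0,np.zeros(12)])
    np.set_printoptions(precision=4,suppress=True,linewidth=150)
    sd=np.sqrt(np.diag(np.linalg.inv(f.jac.T@f.jac)));print(f.x[:7],sd[:7]);print(f.x[7:]);print((f.fun[:-13]*.7).reshape(-1,2).round(1).tolist())
    print("mid",T(f.x[3:6],[(.05,0,.032)]),"slotface",f.x[:2]);np.save("fit.npy",f.x)
    s=manip.state();q=s["tool_rot"];print(s["tool_pos"],R.from_quat([q[1],q[2],q[3],q[0]]).as_matrix())
E
python3 fit.py
```

```text
[ 0.5823  0.2029 -1.2781  0.4431 -0.0607 -0.6502 -0.0097] [0.0021 0.0022 0.0035 0.0022 0.0023 0.0064 0.0014]
[ 0.0013  0.0006 -0.0013  0.0005 -0.001  -0.0019 -0.0013 -0.0006  0.0002 -0.0009  0.0013  0.0008]
[[0.5, -0.2], [0.3, -0.4], [0.0, -0.4], [0.4, -0.6], [-0.7, 0.1], [0.3, 0.4], [0.6, -0.8], [-0.3, -0.0], [-0.4, 0.4], [-0.3, 0.9], [-0.2, 0.1], [0.0, 0.4], [0.3, -0.1], [-0.2, -0.1], [0.6, -0.1], [-0.1, 0.5], [-0.5, 0.0], [0.3, -0.3], [-0.8, -0.4], [0.2, 0.3], [-0.1, -0.3], [-0.1, -0.6], [0.3, 0.5], [-1.0, 0.3]]
mid [[ 0.4829 -0.091   0.032 ]] slotface [0.5823 0.2029]
[0.1482 0.6066 0.2302] [[-0.9714  0.2375 -0.0007]
 [ 0.2375  0.9714 -0.0018]
 [ 0.0002 -0.0019 -1.    ]]
```

```bash
cat > go.py <<'E'
import sys
from h import *
# usage: go.py x y z yaw_toolx  -> remaining shifts in present tool frame (units of 30 mm) and turn about tool z (deg)
s=manip.state();q=s["tool_rot"];M=R.from_quat([q[1],q[2],q[3],q[0]]).as_matrix()
x,y,z,a=map(float,sys.argv[1:5]);d=M.T@(np.array([x,y,z])-s["tool_pos"])
c=np.arctan2(M[1,0],M[0,0]);t=(c-a+np.pi)%(2*np.pi)-np.pi
print(round(s["time"],2),"pos",s["tool_pos"].round(4),"yaw",c.round(4),"tilt z",M[:,2].round(4),"F",s["contact_force"].round(1),"w",round(s["gripper_width"]*85.4,1));print("shift",(d/.03).round(3),"turn",np.degrees(t).round(2),"j6",s["joint_pos"][5].round(2))
E
python3 - <<'E'
from h import *
def ray(n,u,z):
    return least_squares(lambda p:(proj(n,[p[0],p[1],z])-u).ravel(),[.4,0]).x.round(3)
print("bottle",ray("top",(150,358),.2),"pot",ray("top",(408,130),.085),"box",ray("top",(330,140),.045),"short",ray("top",(451,250),.064))
E
python3 go.py .483 -.091 .027 2.4914
```

```text
bottle [0.347 0.343] pot [ 0.758 -0.228] box [ 0.775 -0.058] short [ 0.483 -0.272]
0.1 pos [0.1482 0.6066 0.2302] yaw 2.9018 tilt z [-7.0e-04 -1.8e-03 -1.0e+00] F [ 0.1 -0.1 -0.1] w 85.7
shift [-16.364 -19.924   6.807] turn 23.51 j6 -0.12
```

drive_tool:
  commands: "85 0 0 -1 0; 85 0 0 -1 0; 85 -0.5 -0.7 -0.3 0; 85 -0.8 -1 0 0; 85 -0.8 -1 0 0; 85 -0.8 -1 0 0; 85 -0.8 -1 0 0; 85 -0.8 -1 0 0"

```text
time: 1.1
tool_pos: [0.2391, 0.4076, 0.2997]
tool_rot: [-0.0, 0.119, 0.993, -0.0]
contact_force: [0.3, -0.9, -0.3]
gripper_width: 0.997
```

drive_tool:
  commands: "85 -0.8 -1 0 0; 85 -0.8 -1 0 0; 85 -0.8 -1 0 0; 85 -0.8 -1 0 0; 85 -0.8 -1 0 0; 85 -0.8 -1 0 0; 85 -0.8 -1 0 0; 85 -0.8 -1 0 0"

```text
time: 2.1
tool_pos: [0.3686, 0.129, 0.2999]
tool_rot: [-0.0, 0.12, 0.993, -0.0]
contact_force: [0.7, -0.7, -0.7]
gripper_width: 0.992
```

drive_tool:
  commands: "85 -0.8 -1 0 0; 85 -0.8 -1 0 0; 85 -0.8 -1 0 0; 85 -0.8 -1 0 0; 85 -0.8 -1 1 0; 85 -0.8 -1 1 0; 85 0 0 0 10; 85 0 0 0 10"

```text
time: 3.1
tool_pos: [0.465, -0.0793, 0.2388]
tool_rot: [-0.001, 0.294, 0.956, 0.0]
contact_force: [0.4, -1.1, 0.3]
gripper_width: 0.998
```

```bash
python3 go.py .483 -.091 .027 2.4914
```

```text
3.1 pos [ 0.465  -0.0793  0.2388] yaw 2.5457 tilt z [-2.6e-03  9.0e-04 -1.0e+00] F [ 0.4 -1.1  0.3] w 85.3
shift [-0.734  0.017  7.06 ] turn 3.11 j6 -1.3
```

drive_tool:
  commands: "85 -0.4 0 1 3; 85 -0.33 0 1 0; 85 0 0 1 0; 85 0 0 1 0; 85 0 0 1 0; 85 0 0 0.5 0; 85 0 0 0 0; 85 0 0 0 0"

```text
time: 4.1
tool_pos: [0.4844, -0.0918, 0.0766]
tool_rot: [0.001, 0.315, 0.949, -0.0]
contact_force: [1.2, -0.6, -0.4]
gripper_width: 0.994
```

```bash
python3 go.py .483 -.091 .027 2.4914;python3 - <<'E'
from h import *
t=manip.grab_frame("top")[:,:,::-1];s=manip.grab_frame("scene")[:,:,::-1]
c=lambda im,x,y:cv2.resize(im[y:y+120,x:x+80],(400,600),interpolation=cv2.INTER_CUBIC)
cv2.imwrite("pics/g1.png",np.hstack([c(t,340,190),c(s,215,210)]))
E
```

```text
4.1 pos [ 0.4844 -0.0918  0.0766] yaw 2.5004 tilt z [ 2.e-03 -7.e-04 -1.e+00] F [ 1.2 -0.6 -0.4] w 84.9
shift [ 0.057 -0.009  1.654] turn 0.51 j6 -1.27
```

View pics/g1.png

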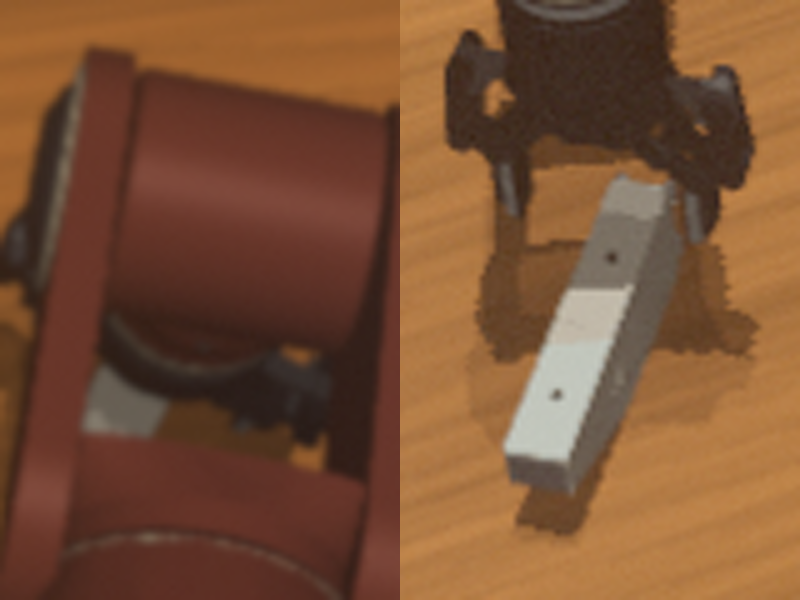

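The right-hand crop (scene camera) shows the open fingers straddling the rear half of the bracket, with the tips at crop (512,205) and (697,232). I'll descend and close.

drive_tool:
  commands: "85 0.06 0 0.7 0.5; 85 0 0 0.7 0; 85 0 0 0.25 0; 85 0 0 0 0; 10 0 0 0 0; 10 0 0 0 0; 10 0 0 0 0; 10 0 0 0 0"

```text
time: 5.2
tool_pos: [0.4825, -0.0906, 0.0265]
tool_rot: [0.0, 0.319, 0.948, -0.0]
contact_force: [-1.3, -0.7, 3.8]
gripper_width: 0.367
```

drive_tool:
  commands: "10 0 0 0 0; 10 0 0 0 0; 10 0 0 0 0; 10 0 0 0 0; 10 0 0 -0.5 0; 10 0 0 -1 0; 10 0 0 -1 0; 10 0 0 0 0"

```text
time: 6.2
tool_pos: [0.4837, -0.0909, 0.1033]
tool_rot: [0.003, 0.319, 0.948, 0.0]
contact_force: [-0.1, 0.1, -3.7]
gripper_width: 0.368
```

```bash
python3 - <<'E'
import numpy as np
f=np.load("fit.npy");a=f[2]
for off in(.12,.08,.05): print(off,(f[:2]+off*np.array([np.cos(a),np.sin(a)])).round(4),"yaw",a+np.pi)
E
python3 go.py .618 .088 .33 1.8635
```

```text
0.12 [0.6169 0.088 ] yaw 1.8634725908731447
0.08 [0.6054 0.1263] yaw 1.8634725908731447
0.05 [0.5967 0.1551] yaw 1.8634725908731447
6.2 pos [ 0.4837 -0.0909  0.1033] yaw 2.4917 tilt z [ 0.0051 -0.0016 -1.    ] F [-0.1  0.1 -3.7] w 31.4
shift [ 5.000e-03  7.469e+00 -7.543e+00] turn 35.99 j6 -1.26
```

drive_tool:
  commands: "10 0 0.5 -0.6 0; 10 0 1 -0.6 0; 10 0 1 -0.6 0; 10 0 1 -0.6 0; 10 0 1 -0.6 0; 10 0 1 -0.6 0; 10 0 1 0 0; 10 0 0.9 0 0"

```text
time: 7.2
tool_pos: [0.6166, 0.0885, 0.2079]
tool_rot: [-0.001, 0.319, 0.948, -0.0]
contact_force: [0.7, -0.2, -3.1]
gripper_width: 0.364
```

drive_tool:
  commands: "10 0 0 0 6; 10 0 0 0 9; 10 0 0 0 9; 10 0 0 0 9; 10 0 0 0 3; 10 0 0 0 0; 10 0 0 0 0; 10 0 0 0 0"

```text
time: 8.2
tool_pos: [0.6163, 0.0866, 0.2085]
tool_rot: [-0.0, 0.596, 0.803, -0.0]
contact_force: [0.1, 0.5, -3.1]
gripper_width: 0.37
```

```bash
python3 go.py .6054 .1263 .2108 1.8635
```

```text
8.2 pos [0.6163 0.0866 0.2085] yaw 1.8639 tilt z [-5.e-04  1.e-04 -1.e+00] F [ 0.1  0.5 -3.1] w 31.6
shift [ 1.371  0.034 -0.075] turn 0.02 j6 -0.27
```

drive_tool:
  commands: "10 0.5 0.03 -0.08 0; 10 0.5 0 0 0; 10 0.37 0 0 0; 10 0 0 0 0; 10 0 0 0 0; 10 0 0 0 0; 10 0 0 0 0; 10 0 0 0 0"

```text
time: 9.2
tool_pos: [0.6055, 0.1257, 0.2112]
tool_rot: [-0.0, 0.597, 0.802, -0.0]
contact_force: [0.3, 0.1, -3.8]
gripper_width: 0.364
```

```bash
python3 go.py .5967 .1551 .2108 1.8635;python3 - <<'E'
from h import *
t=manip.grab_frame("top")[:,:,::-1];s=manip.grab_frame("scene")[:,:,::-1]
c=lambda im,x,y:cv2.resize(im[y:y+100,x:x+66],(396,600),interpolation=cv2.INTER_CUBIC)
cv2.imwrite("pics/g2.png",np.hstack([c(t,195,175),c(s,355,175)]))
E
```

```text
9.2 pos [0.6055 0.1257 0.2112] yaw 1.8629 tilt z [-0. -0. -1.] F [ 0.3  0.1 -3.8] w 31.1
shift [1.022 0.002 0.013] turn -0.03 j6 -0.21
```

View pics/g2.png

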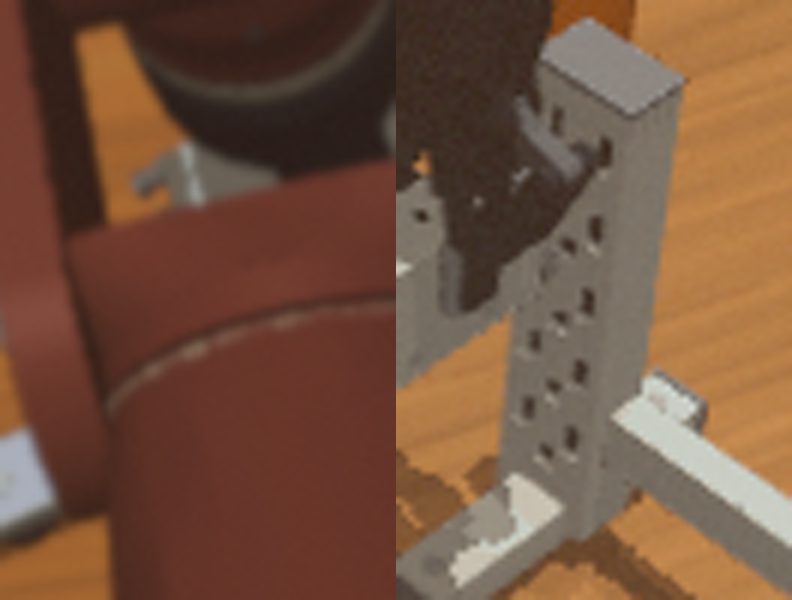

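Run:
```python
from fit import *
p=np.load("fit.npy");s=manip.state();q=s["tool_rot"];M=R.from_quat([q[1],q[2],q[3],q[0]]).as_matrix()
ax=-M[:,0];ay=M[:,1];mid=s["tool_pos"]+[0,0,.0055]
g=least_squares(lambda v:(P("top",T(p[3:6],[(v[0],v[1],.064)]),p[13:19])-[388.6,225.7]).ravel(),[.14,0]).x
g2=least_squares(lambda v:(P("top",T(p[3:6],[(v[0],v[1],.064)]),p[13:19])-[369.2,262]).ravel(),[.05,0]).x
print("holes",g,g2)
for h in(g,g2): print(P("scene",(mid+ax*(h[0]-.05)+ay*h[1]+[0,0,.032])[None],p[7:13]))
# hook: upper outer right in top view
for y in(-.013,.013):print("top hook tip",P("top",(mid+ax*(-.0595)+ay*y+[0,0,.026])[None],p[13:19]),"edge corner",P("top",(mid+ax*(-.05)+ay*y/13*16+[0,0,.032])[None],p[13:19]))
d=T(p[:3],[[.05,0,0]])[0][:2]-mid[:2];print("slot offs in bracket frame",ax[:2]@d,ay[:2]@d)
```

```text
holes [ 0.14355539 -0.00017984] [0.05366984 0.00014299]
[[330.48305393 230.13865505]]
[[360.25394754 210.9157899 ]]
top hook tip [[222.02600966 218.27384741]] edge corner [[226.98940997 216.69617792]]
top hook tip [[216.44627512 205.70468182]] edge corner [[220.05261983 201.16476387]]
slot offs in bracket frame -0.030507754250997172 5.848333300093376e-05
```

```bash
cat > cen.py <<'E'
from fit import *
def cen(im,u,v,r=3):
    g=im[v-r:v+r+1,u-r:u+r+1].astype(float).mean(2);w=np.clip(np.percentile(g,60)-g-15,0,None)
    Y,X=np.mgrid[v-r:v+r+1,u-r:u+r+1];return np.array([(w*X).sum(),(w*Y).sum()])/w.sum()
E
python3 - <<'E'
from cen import *
t0=cv2.imread("pics/top0.png");s0=cv2.imread("pics/scene0.png");s=manip.grab_frame("scene")[:,:,::-1]
p=np.load("fit.npy")
for u,v,x in((257,262,.0535),(246,289,.1435)): print("scene0",cen(s0,u,v),P("scene",T(p[3:6],[(x,0,.064)]),p[7:13]))
for u,v in((369,262),(389,226)): print("top0",cen(t0,u,v))
print("now",cen(s,359,211))
print(s[206:217,352:367].mean(2).astype(int))
E
```

```text
scene0 [256.84885127 261.13784764] [[257.9216374  261.42919445]]
scene0 [245.89694042 288.52012882] [[247.07534563 289.00107184]]
top0 [368.72111022 261.67840939]
top0 [388.25619835 225.31955923]
now [359.15959253 210.33616299]
[[ 63  51  49  51  71 105 113 116  90  59  47  50  48  49  49]
 [ 76  54  67 108 116 115 116 114 102  73  53  51  48  51  49]
 [ 69 102 115 114 116 116 112 117 114 113  92  56  51  49  43]
 [113 112 115 115 114 114 113 115 113 116  92  60  48  49  49]
 [117 116 115 113 115 102  65  52 103 116  90  61  49  48  48]
 [113 114 114 115 115 117  78  47  86 108 100  69  50  48  50]
 [115 114 114 115 114 115 116 115 114 113 103  69  49  52  50]
 [116 117 113 114 114 115 113 115 114 115 114  78  48  50  49]
 [113 116 114 115 116 115 115 115 114 116 115  75  52  50  50]
 [114 116 116 114 116 117 116 115 113 115 104  72  53  47  51]
 [117 116 115 115 116 113 115 116 114 121  90  84  69  51  49]]
```

drive_tool:
  commands: "10 0.3 0 0 0; 10 0.25 0 0 0; 10 0.05 0 0 0; 10 0.05 0 0 0; 10 0.05 0 0 0; 10 0.03 0 0 0; 10 0 0 0 0; 10 0 0 0 0"

```text
time: 10.35
tool_pos: [0.5991, 0.1469, 0.2112]
tool_rot: [0.0, 0.597, 0.803, -0.0]
contact_force: [-0.9, -0.7, -3.1]
gripper_width: 0.367
```

```bash
python3 go.py .5967 .1551 .2108 1.8635
```

```text
10.35 pos [0.5991 0.1469 0.2112] yaw 1.8632 tilt z [-0. -0. -1.] F [-0.9 -0.7 -3.1] w 31.4
shift [0.286 0.002 0.013] turn -0.02 j6 -0.17
```

drive_tool:
  commands: "10 0.04 0 0 0; 10 0.04 0 0 0; 10 0.03 0 0 0; 10 0 0 0 0; 10 0 0 0 0; 10 0 0 0 0; 10 0 0 0 0; 10 0 0 0 0"

```text
time: 11.35
tool_pos: [0.5982, 0.1501, 0.2112]
tool_rot: [-0.0, 0.597, 0.803, 0.0]
contact_force: [-0.1, 0.4, -3.7]
gripper_width: 0.368
```

drive_tool:
  commands: "10 0.03 0 0 0; 10 0.03 0 0 0; 10 0 0 0 0; 10 0 0 0 0; 10 0 0 0 0; 10 0 0 0 0; 10 0 0 0 0; 10 0 0 0 0"

```text
time: 12.35
tool_pos: [0.5978, 0.1514, 0.2113]
tool_rot: [0.0, 0.597, 0.803, -0.0]
contact_force: [0.7, -4.2, -3.6]
gripper_width: 0.363
```

drive_tool:
  commands: "10 0.03 0 0 0; 10 0 0 0 0; 10 0 0 0 0; 10 0.03 0 0 0; 10 0 0 0 0; 10 0 0 0 0; 10 0 0 0 0; 10 0 0 0 0"

```text
time: 13.35
tool_pos: [0.5974, 0.1528, 0.2113]
tool_rot: [0.001, 0.597, 0.802, -0.0]
contact_force: [1.0, -5.3, -3.4]
gripper_width: 0.367
```

```bash
python3 go.py .5967 .1551 .2108 1.8635
```

```text
13.35 pos [0.5974 0.1528 0.2113] yaw 1.8629 tilt z [ 6.0e-04 -1.6e-03 -1.0e+00] F [ 1.  -5.3 -3.4] w 31.3
shift [0.081 0.001 0.018] turn -0.03 j6 -0.16
```

Force rose only 1.1 N over 1.4 mm, which is the lock spring, so the hooks are entering the slots. I'll keep going.

drive_tool:
  commands: "10 0.03 0 0 0; 10 0 0 0 0; 10 0.03 0 0 0; 10 0 0 0 0; 10 0 0 0 0; 10 0 0 0 0; 10 0 0 0 0; 10 0 0 0 0"

```text
time: 14.35
tool_pos: [0.597, 0.154, 0.2113]
tool_rot: [0.001, 0.597, 0.802, -0.001]
contact_force: [2.3, -7.2, -2.8]
gripper_width: 0.364
```

drive_tool:
  commands: "10 0.03 0 0 0; 10 0 0 0 0; 10 0 0 0 0; 10 0 0 0 0; 10 0 0 0 0; 10 0 0 0 0; 10 0 0 0 0; 10 0 0 0 0"

```text
time: 15.35
tool_pos: [0.5968, 0.1547, 0.2114]
tool_rot: [0.001, 0.597, 0.802, -0.001]
contact_force: [1.7, -8.1, -3.0]
gripper_width: 0.364
```

```bash
python3 go.py .5967 .1551 .2108 1.8635
```

```text
15.35 pos [0.5968 0.1547 0.2114] yaw 1.8626 tilt z [ 9.0e-04 -2.9e-03 -1.0e+00] F [ 1.7 -8.1 -3. ] w 31.1
shift [0.014 0.002 0.018] turn -0.05 j6 -0.16
```

drive_tool:
  commands: "10 0.03 0 0 0; 10 0 0 0 0; 10 0 0 0 0; 10 0.02 0 0 0; 10 0 0 0 0; 10 0 0 0 0; 10 0 0 0 0; 10 0 0 0 0"

```text
time: 16.35
tool_pos: [0.5965, 0.1557, 0.2114]
tool_rot: [0.002, 0.597, 0.802, -0.001]
contact_force: [1.8, -9.2, -2.5]
gripper_width: 0.371
```

```bash
python3 go.py .5967 .1551 .2108 1.8635;python3 - <<'E'
from h import *
t=manip.grab_frame("top")[:,:,::-1];s=manip.grab_frame("scene")[:,:,::-1]
c=lambda im,x,y:cv2.resize(im[y:y+100,x:x+66],(396,600),interpolation=cv2.INTER_CUBIC)
cv2.imwrite("pics/g3.png",np.hstack([c(t,185,165),c(s,340,165)]))
E
```

```text
16.35 pos [0.5965 0.1557 0.2114] yaw 1.8625 tilt z [ 0.0012 -0.0037 -1.    ] F [ 1.8 -9.2 -2.5] w 31.7
shift [-0.022  0.001  0.02 ] turn -0.06 j6 -0.15
```

View pics/g3.png

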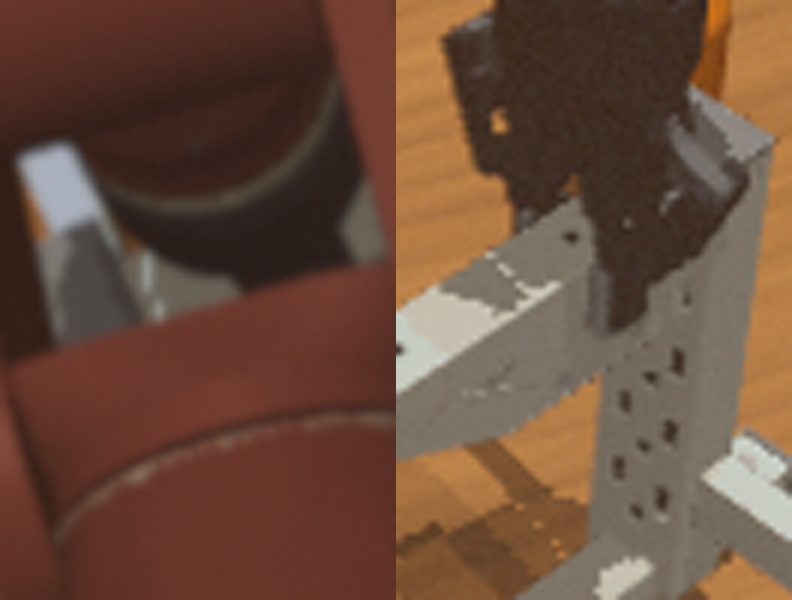

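The hooks have entered on spring force alone (9.4 N along x), and only the lower slot rows are visible under the bracket, at crop (678,360) and below. Next I'll push down gently.

drive_tool:
  commands: "10 0 0 0.04 0; 10 0 0 0.04 0; 10 0 0 0 0; 10 0 0 0.03 0; 10 0 0 0 0; 10 0 0 0 0; 10 0 0 0 0; 10 0 0 0 0"

```text
time: 17.45
tool_pos: [0.5971, 0.156, 0.2099]
tool_rot: [0.002, 0.597, 0.802, -0.0]
contact_force: [1.7, -9.3, 1.9]
gripper_width: 0.364
```

drive_tool:
  commands: "10 0 0 0.04 0; 10 0 0 0.03 0; 10 0 0 0 0; 10 0 0 0 0; 10 0 0 0 0; 10 0 0 0 0; 10 0 0 0 0; 10 0 0 0 0"

```text
time: 18.45
tool_pos: [0.5975, 0.1561, 0.208]
tool_rot: [0.002, 0.597, 0.802, 0.0]
contact_force: [2.1, -9.7, 1.2]
gripper_width: 0.368
```

```bash
python3 go.py .5967 .1551 .2018 1.8635
```

```text
18.45 pos [0.5975 0.1561 0.208 ] yaw 1.8624 tilt z [ 0.0043 -0.0025 -1.    ] F [ 2.1 -9.7  1.2] w 31.4
shift [-0.024 -0.035  0.208] turn -0.06 j6 -0.15
```

drive_tool:
  commands: "10 0 -0.03 0 0; 10 0 0 0.03 0; 10 0 0 0 0; 10 0 0 0.03 0; 10 0 0 0 0; 10 0 0 0 0; 10 0 0 0 0; 10 0 0 0 0"

```text
time: 19.45
tool_pos: [0.5972, 0.156, 0.2068]
tool_rot: [0.003, 0.597, 0.802, 0.001]
contact_force: [4.0, -8.4, 1.5]
gripper_width: 0.366
```

```bash
python3 go.py .5967 .1551 .2018 1.8635
```

```text
19.45 pos [0.5972 0.156  0.2068] yaw 1.8622 tilt z [ 0.0061 -0.002  -1.    ] F [ 4.  -8.4  1.5] w 31.3
shift [-0.023 -0.025  0.166] turn -0.07 j6 -0.15
```

drive_tool:
  commands: "10 0 0 0.04 0; 10 0 0 0 0; 10 0 0 0.04 0; 10 0 0 0 0; 10 0 0 0 0; 10 0 0 0 0; 10 0 0 0 0; 10 0 0 0 0"

```text
time: 20.45
tool_pos: [0.597, 0.156, 0.2041]
tool_rot: [0.003, 0.597, 0.802, 0.001]
contact_force: [3.3, -7.1, 1.4]
gripper_width: 0.369
```

```bash
python3 go.py .5967 .1551 .2018 1.8635
```

```text
20.45 pos [0.597  0.156  0.2041] yaw 1.8627 tilt z [ 0.0054 -0.0022 -1.    ] F [ 3.3 -7.1  1.4] w 31.6
shift [-0.026 -0.017  0.075] turn -0.04 j6 -0.16
```

drive_tool:
  commands: "10 0 0 0.04 0; 10 0 0 0 0; 10 0 0 0.02 0; 10 0 0 0 0; 10 0 0 0 0; 10 0 0 0 0; 10 0 0 0 0; 10 0 0 0 0"

```text
time: 21.45
tool_pos: [0.597, 0.156, 0.203]
tool_rot: [0.003, 0.597, 0.802, 0.001]
contact_force: [1.2, -8.6, 4.3]
gripper_width: 0.367
```

drive_tool:
  commands: "10 0 0 0.03 0; 10 0 0 0 0; 10 0 0 0.02 0; 10 0 0 0 0; 10 0 0 0 0; 10 0 0 0 0; 10 0 0 0 0; 10 0 0 0 0"

```text
time: 22.45
tool_pos: [0.5971, 0.156, 0.2029]
tool_rot: [0.003, 0.597, 0.803, 0.001]
contact_force: [-0.5, -10.0, 8.9]
gripper_width: 0.366
```

```bash
python3 go.py .5967 .1551 .2018 1.8635
```

```text
22.45 pos [0.5971 0.156  0.2029] yaw 1.8632 tilt z [ 0.006  -0.0022 -1.    ] F [ -0.5 -10.    8.9] w 31.3
shift [-0.025 -0.021  0.037] turn -0.02 j6 -0.16
```

drive_tool:
  commands: "10 0 0 0.03 0; 10 0 0 0 0; 10 0 0 0.03 0; 10 0 0 0 0; 10 0 0 0 0; 10 0 0 0 0; 10 0 0 0 0; 10 0 0 0 0"

```text
time: 23.45
tool_pos: [0.5972, 0.156, 0.2028]
tool_rot: [0.003, 0.596, 0.803, 0.001]
contact_force: [-4.1, -10.1, 13.6]
gripper_width: 0.367
```

```bash
python3 go.py .5967 .1551 .2018 1.8635;python3 -c "
from plant import manip;print(manip.state()['ft_torque'])"
```

```text
23.45 pos [0.5972 0.156  0.2028] yaw 1.8636 tilt z [ 0.0064 -0.0022 -1.    ] F [ -4.1 -10.1  13.6] w 31.3
shift [-0.025 -0.024  0.032] turn 0.0 j6 -0.16
[-1.14310321  0.98094857  0.36213149]
```

Down travel has stopped at 8.5 mm with about 17 N. To find out whether the lock has snapped, I'll ease back slightly in x. If the lock is out, the x force should collapse.

drive_tool:
  commands: "10 -0.02 -0.02 0 0; 10 0 0 0 0; 10 0 0 0 0; 10 0 0 0 0; 10 0 0 0 0; 10 0 0 0 0; 10 0 0 0 0; 10 0 0 0 0"

```text
time: 24.45
tool_pos: [0.5971, 0.156, 0.2028]
tool_rot: [0.003, 0.596, 0.803, 0.002]
contact_force: [-0.9, -7.8, 13.3]
gripper_width: 0.367
```

```bash
python3 go.py .5967 .1551 .2018 1.8635
```

```text
24.45 pos [0.5971 0.156  0.2028] yaw 1.8634 tilt z [ 7.6e-03 -7.0e-04 -1.0e+00] F [-0.9 -7.8 13.3] w 31.3
shift [-0.024 -0.022  0.032] turn -0.0 j6 -0.16
```

drive_tool:
  commands: "10 -0.03 -0.02 -0.03 0; 10 0 0 0 0; 10 -0.03 0 -0.03 0; 10 0 0 0 0; 10 0 0 0 0; 10 0 0 0 0; 10 0 0 0 0; 10 0 0 0 0"

```text
time: 25.45
tool_pos: [0.597, 0.1558, 0.2027]
tool_rot: [0.002, 0.597, 0.803, 0.003]
contact_force: [1.7, -1.5, 7.9]
gripper_width: 0.368
```

```bash
python3 go.py .5967 .1551 .2018 1.8635
```

```text
25.45 pos [0.597  0.1558 0.2027] yaw 1.8633 tilt z [ 0.0075  0.003  -1.    ] F [ 1.7 -1.5  7.9] w 31.4
shift [-0.02  -0.016  0.029] turn -0.01 j6 -0.16
```

drive_tool:
  commands: "10 0 0 -0.05 0; 10 0 0 0 0; 10 0 0 -0.05 0; 10 0 0 0 0; 10 0 0 0 0; 10 0 0 0 0; 10 0 0 0 0; 10 0 0 0 0"

```text
time: 26.45
tool_pos: [0.5956, 0.1553, 0.2027]
tool_rot: [0.001, 0.597, 0.803, 0.002]
contact_force: [5.7, 1.3, 4.7]
gripper_width: 0.365
```

drive_tool:
  commands: "10 0 0 -0.05 0; 10 0 0 0 0; 10 0 0 -0.05 0; 10 0 0 0 0; 10 0 0 0 0; 10 0 0 0 0; 10 0 0 0 0; 10 0 0 0 0"

```text
time: 27.45
tool_pos: [0.5946, 0.155, 0.2029]
tool_rot: [-0.0, 0.597, 0.803, 0.0]
contact_force: [6.9, 1.6, -2.9]
gripper_width: 0.369
```

```bash
python3 go.py .5967 .1551 .2018 1.8635
```

```text
27.45 pos [0.5946 0.155  0.2029] yaw 1.863 tilt z [-2.e-04  7.e-04 -1.e+00] F [ 6.9  1.6 -2.9] w 31.5
shift [-0.018  0.069  0.035] turn -0.03 j6 -0.16
```

drive_tool:
  commands: "10 0 0.05 0 0; 10 0 0 0 0; 10 0 0 -0.05 0; 10 0 0 0 0; 10 0 0 -0.03 0; 10 0 0 0 0; 10 0 0 0 0; 10 0 0 0 0"

```text
time: 28.45
tool_pos: [0.5949, 0.1549, 0.2051]
tool_rot: [-0.001, 0.596, 0.803, -0.001]
contact_force: [-1.2, 0.5, -12.6]
gripper_width: 0.369
```

```bash
python3 go.py .5967 .1551 .2018 1.8635
```

```text
28.45 pos [0.5949 0.1549 0.2051] yaw 1.8636 tilt z [-3.3e-03 -8.0e-04 -1.0e+00] F [ -1.2   0.5 -12.6] w 31.5
shift [-0.01   0.058  0.108] turn 0.0 j6 -0.16
```

Lifting is blocked after 2.3 mm (8.9 N beyond the weight) and there is almost no x force, so the lock is in its hole. I'll lower it back home with a light push, then release.

drive_tool:
  commands: "10 0 0.02 0.05 0; 10 0 0 0 0; 10 0 0 0.05 0; 10 0 0 0 0; 10 0 0 0.05 0; 10 0 0 0.05 0; 10 0 0 0 0; 10 0 0 0 0"

```text
time: 29.45
tool_pos: [0.598, 0.1555, 0.2028]
tool_rot: [0.001, 0.597, 0.803, 0.002]
contact_force: [1.5, 0.5, 2.9]
gripper_width: 0.365
```

```bash
python3 go.py .5967 .1551 .2018 1.8635
```

```text
29.45 pos [0.598  0.1555 0.2028] yaw 1.863 tilt z [ 0.0042  0.001  -1.    ] F [1.5 0.5 2.9] w 31.2
shift [-0.002 -0.044  0.032] turn -0.03 j6 -0.16
```

drive_tool:
  commands: "10 0 -0.04 0 0; 10 0 0 0 0; 10 0 0 0 0; 50 0 0 0 0; 85 0 0 0 0; 85 0 0 0 0; 85 0 0 0 0; 85 0 0 0 0"

```text
time: 30.45
tool_pos: [0.5953, 0.1549, 0.2005]
tool_rot: [-0.0, 0.596, 0.803, -0.0]
contact_force: [0.3, 0.6, -0.7]
gripper_width: 0.996
```

drive_tool:
  commands: "85 0 0 -0.3 0; 85 0 0 -0.6 0; 85 0 0 -1 0; 85 0 0 -1 0; 85 0 0 -1 0; 85 0 0 -1 0; 85 -1 0 0 0; 85 -1 0 0 0"

```text
time: 31.45
tool_pos: [0.6133, 0.0972, 0.3507]
tool_rot: [0.001, 0.596, 0.803, 0.001]
contact_force: [0.6, -0.8, -1.0]
gripper_width: 0.996
```

drive_tool:
  commands: "85 -1 -1 0 0; 85 -1 -1 0 0; 85 -1 -1 0 0; 85 -1 -1 0 0; 85 -1 -1 0 0; 85 0 -1 0 0; 85 0 -1 0 0; 85 0 -1 0 0"

```text
time: 32.45
tool_pos: [0.4254, -0.1157, 0.3496]
tool_rot: [0.001, 0.597, 0.803, 0.0]
contact_force: [-0.8, 0.2, 0.5]
gripper_width: 0.997
```

```bash
python3 go.py .5967 .1551 .2018 1.8635
python3 - <<'E'
from h import *
t=manip.grab_frame("top")[:,:,::-1];s=manip.grab_frame("scene")[:,:,::-1]
cv2.imwrite("pics/ft.png",t);cv2.imwrite("pics/fs.png",s)
c=lambda im,x,y,w,h:cv2.resize(im[y:y+h,x:x+w],(400,600),interpolation=cv2.INTER_CUBIC)
cv2.imwrite("pics/g4.png",np.hstack([c(t,130,50,160,240),c(s,330,150,160,240)]))
E
```

```text
32.45 pos [ 0.4254 -0.1157  0.3496] yaw 1.8633 tilt z [ 0.0022 -0.0011 -1.    ] F [-0.8  0.2  0.5] w 85.2
shift [7.005 8.063 4.929] turn -0.01 j6 -0.73
```

View pics/g4.png

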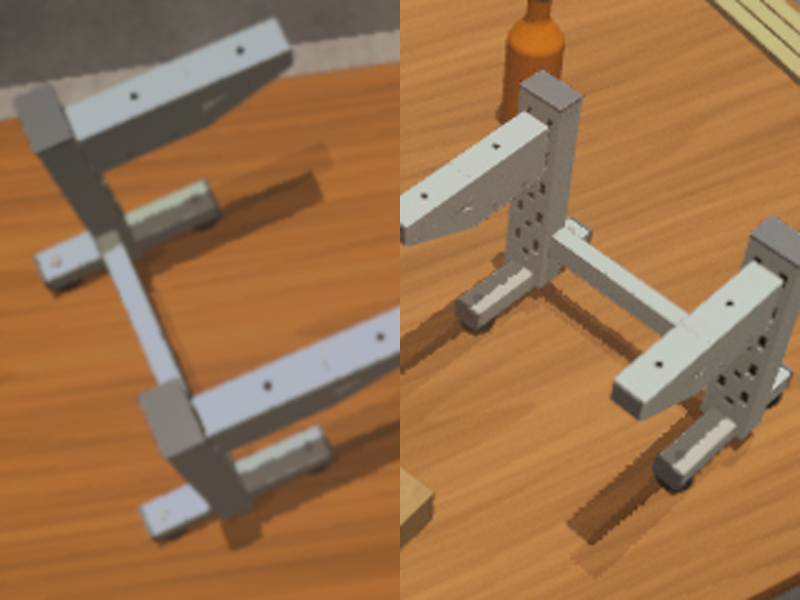

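Both brackets look parallel and at the same height below the upright tops. Ours has its top holes at crop (496,146) and (424,196), the other at (730,303) and (659,365). One numeric check of level and height, then I'll hand in.

Run:
```python
from cen import *
p=np.load("fit.npy");s=cv2.imread("pics/fs.png");t=cv2.imread("pics/ft.png")
H={"ours":(0,[(368,208),(339,228)],[(237,204),(282,184)]),"other":(.26,[(462,271),(433,296)],[(183,88),(226,70)])}
for k,(y,a,b) in H.items():
    for i,x in enumerate((.0537,.1436)):
        us=cen(s,*a[i],2);ut=cen(t,*b[i],2)
        f=least_squares(lambda v:np.r_[(P("scene",T(p[:3],[v]),p[7:13])-us-.4).ravel(),(P("top",T(p[:3],[v]),p[13:19])-ut-.4).ravel()],[x,y,.24])
        print(k,us.round(1),ut.round(1),"stand xyz mm",(f.x*1000).round(1),"res",f.fun.round(1))
```

```text
ours [367.9 208. ] [236.6 204. ] stand xyz mm [ 56.2  -0.  239.1] res [ 0.4 -0.1  0.3  0.1]
ours [339.2 227.9] [281.7 184.3] stand xyz mm [146.1  -0.  235.9] res [ 0.3 -0.1  0.3  0.1]
other [461.4 271. ] [183.1  88.1] stand xyz mm [ 54.  259.6 240.9] res [ 0.3 -0.1  0.3  0.1]
other [433.2 295.3] [225.6  69.8] stand xyz mm [144.  259.7 240.6] res [ 0.3 -0.1  0.3  0.1]
```

```bash
python3 -c "
from plant import manip;print(manip.job_done());print(manip.state()['time'])"
```

```text
the job is handed in; nothing more can be done
None
the job is handed in; nothing more can be done
```

The long bracket now hangs on the bare upright in the two topmost rows of slots, with the hand clear, and I handed the job in at about 32.5 s. No verdict is reported back.

- **Going in:** the hooks entered with only the lock's spring pushing back, 4 to 9 N. I then pushed it down 8.5 mm to a firm stop, with a peak contact force of about 21 N.
- **Lock:** I never felt a clear snap. I checked it by easing back, where the spring force disappeared, and by lifting gently. The bracket rose only 2.3 mm and then held, so the lock is in its hole. I lowered it home again before letting go.
- **Final pictures:** the bracket is centred to within about 1 mm, and its top is at the other bracket's height to within about 2 mm at the back.
- **Small disagreement:** the nose droops about 2° and the bracket stands about 2 mm further out than the other one. That roughly fits the 1.5 mm play in the hooks and is inside the limits of 4° and 3.5 mm.
- **Bystanders:** I kept the arm clear of the short bracket, bottle, pot and box, but did not re-measure their positions at the end.

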